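# Nudge a board carrier onto its locating pins

## Task

Push the black circuit-board carrier across the fixture's blue deck with the fingertips until its two holes drop over the two brass locating pins and it lies flat, fully down in the nest; then move the hand clear. It is only to be pushed with the fingers, never lifted; do not touch the transformer that stands on it, and leave the spool, the jar and the screwdriver where they are.

Things in the scene. Friction and masses are not known exactly. Their poses are not given: they have to be found in the camera images.
- fixture: Fixed soldering fixture, 190 (its x) x 250 (its y) mm, origin at the centre of its underside, z up. From y = -125 to +4.5 mm it is a blue loading deck, top 28 mm above the bench; from y = +4.5 to +125 mm a bare aluminium nest floor, 20 mm above the bench (8 mm step down). No fences around either. Turned up to 0.2 rad about the vertical.
- pin_a (a point): Tip of the brass locating pin at fixture x = +62, y = +55 mm. The pin stands 7.5 mm over the nest floor, so its tip lies 0.5 mm below the deck's level; 8 mm diameter for its lowest 2.5 mm, then a cone to 2.6 mm across at the tip.
- pin_b (a point): Tip of the second, identical pin, at fixture x = -62, y = +55 mm.
- carrier: Loose black plate, 150 (x) x 95 (y) x 10 mm thick, origin at the centre of its underside. Starts flat on the deck, 65 to 92 mm short of the pins in fixture -y, up to 12 mm off in x, turned up to 0.18 rad. Green board 98 x 78 mm on top, parts to 12 mm high. 0.5 kg; centre of mass 10 mm towards its -y edge: stays level while pushed in +y. Seated: -y edge 3 mm past the step, top 2 mm above the deck.
- hole_a (a point): Centre, at the carrier's underside, of the 11 mm through hole at carrier x = +62, y = 0. It belongs on pin_a.
- hole_b (a point): Centre, at the carrier's underside, of the 11 mm through hole at carrier x = -62, y = 0. It belongs on pin_b.
- transformer: Dark steel and copper transformer fixed on the carrier, 42 (x) x 30 (y) x 34 mm high, origin at the centre of its underside, at carrier x = 0, y = -20 mm on the carrier's top. Not to be touched.
- spool: Orange solder spool standing on the bench, 54 mm diameter, 40 mm high, origin at the centre of its underside. Bystander.
- flux: Amber flux jar standing on the bench, 44 mm diameter, 85 mm high, origin at the centre of its underside. Bystander.
- driver: Screwdriver with red handle lying on the bench, 160 mm long along its x, handle to -x, origin at the middle of its underside. Bystander.
Not all that is in view belongs to the job. Several things have the shape of the carrier; the one meant has the colours described above.

How it is judged:
At the end, for the whole second after the job is handed in: Each hole is over its own pin (centres within 3 mm seen from above), the carrier's underside is within 1.5 mm of the nest floor, level within 0.03 rad and at rest (horizontal distance between hole_a and pin_a below 0.003 m and horizontal distance between hole_b and pin_b below 0.003 m and z of carrier in the frame of fixture below 0.0215 m and angle between carrier's own z axis and vertical below 0.03 rad and linear speed of carrier below 0.01 m/s); the robot touches nothing.
It fails at once if the carrier is lifted (its origin more than 10 mm above the deck's level) or tipped by more than 0.35 rad (height (world z) of carrier above 0.038 m or angle between carrier's own z axis and vertical above 0.35 rad).
It fails at once if the robot touches the transformer with more than 1 N (contact force between any of the fingers, the arm and transformer above 1 N).
It fails at once if the solder spool is moved by more than 20 mm (distance of spool from where it was at the start of the episode above 0.02 m).
It fails at once if the jar is moved by more than 20 mm (distance of flux from where it was at the start of the episode above 0.02 m).
It fails at once if the screwdriver is moved by more than 20 mm (distance of driver from where it was at the start of the episode above 0.02 m).
It also fails if it takes over 67 s, if anything falls off the work surface, if the arm or the gripper's body presses on something with over 40 N, if the wrist force passes 120 N, or if a joint passes its speed limit or range.

## Robot

A 7-joint arm with a two-finger parallel gripper is mounted at the origin on the work surface. World frame = base frame: x ahead of the robot, y to its left, z up, the work surface at z = 0. Lengths are in m, angles in rad, forces in N, time in s.
With the tool pointing down it reaches from about 0.425 to 0.8 m from the base axis. Payload 8.3 kg.
Tool frame: the origin (TCP) lies at the very end of the fingers, on their centre line; the grasp point (between the pads) lies 19 mm behind it; z points along the fingers, y is the direction in which the jaws open and shut (so a half turn about z gives the same grasp; the last joint's range is limited). The gripper opens to 85 mm and grips with 20 to 120 N. Pads are 22 mm wide; open, the fingers measure 114 mm over their backs; the gripper's body (76 mm by 85 mm) begins 54 mm behind the grasp point. The pads swing forward as they close: fully open they stand 13 mm farther back than shut.
Start: joints at [-1.263, 0.383, 0.016, 1.37, -0.006, 1.388, -0.046], TCP at [0.226, 0.583, 0.231] pointing down, gripper open.
Joint ranges: [-2.95, 2.95], [-0.25, 2.06], [-1.52, 1.56], [0.18, 2.33], [-1.44, 4.58], [0.02, 2.06], [-3.01, 3.01]. Speed limits (rad/s): [2.39, 2.39, 3.01, 3.01, 3.14, 3.14, 3.14].

## Interface

Orientations are given as a 3x3 rotation matrix whose columns are the frame's x, y, z axes.
In Python, from cell import env gives the robot as it stands. The module is installed in compiled form; this text tells all that it offers.
- The arm moves only by the tool servo_tool, never from a script. Its arguments are lists of equal length, an entry for each row: "delta_pos": the shift along the tool's x, y, z normalised to -1 to 1, where 1 is 75 mm, a list of three; "angular": the turn, a rotation vector about the tool's x, y, z normalised to -1 to 1, where 1 is pi rad, a list of three. In form: {"delta_pos": [[x, y, z], ...], "angular": [[wx, wy, wz], ...]}. A call has 1 to 5 rows; each row shifts and turns the pose as measured when the row begins, along the tool's axes as they then stand; what a row does not reach is not made up. A row lasts 1/8 s, in which the tool goes at most 62.5 mm and 10.7 degrees, less where a joint would pass 70% of its speed; a pose out of reach is approached as far as the arm can. A call with a number of a shift or a turn outside -1 to 1 is refused whole. A call with a gripper value outside its range is refused whole. "hand" is the closure in counts, from 0 (fully open) to 255 (shut), set as the call begins (left out, the last holds). The fingers move at their own pace and stop on an object; "squeeze" is the grip in N (left out, the last holds). Time passes only in rows, so rows that do not move let the fingers close. It gives the time, the measured TCP pose, the force and the opening at its end, in the units of the state.
- env.get_state(): the state, without advancing time (a new reading comes with each control period).
- env.snapshot(name): name is "scene" or "top" or "wrist"; returns a dict with "color" (384x512x3 uint8, red, green, blue), "depth" (384x512 float32, m along the optical axis (not along the pixel's ray), 0 where there is no reading), "camera_matrix" (3x3 intrinsics, pixels), "k1" (the pictures are not rectified: a ray, as slopes to the right and down, at radius r is drawn at 1 + k1 r^2 times it, then the intrinsics apply), "R" (3x3) and "t" (3): a world point X has camera coordinates R X + t; the wrist camera has in their place "mount" (4x4, takes a point from camera to tool coordinates, whose origin is the TCP and whose axes are the flange's). Camera axes: x right, y down, z forward; pixel columns grow to the right and rows downward; lengths in m; the calibration is good to about 2 mm. A picture is of the moment at which its call begins: read the wrist's pose just before it.
- env.hand_in(): hands the job in, once; it reports no verdict.
Trained networks look in a picture, given as the dict that the camera call returned (one of the last four; its "shot" number tells which), for a name from the list of things; names that differ only in an ending like _2 or _b are one class to them, and where a whole thing is asked for, a point or a joint stands for the part that bears it (a point fixed in the world has none). Each returns a list of dicts, best first, with "confidence" (0 to 1); they miss things now and then, are a little off and sometimes report something else, mostly with a low value. They report only what shows in the picture. A call takes as long as a camera call. They do not tell look-alikes from the thing itself.
- env.find_in(thing, picture): "box" ([left, top, right, bottom] in pixels, round what is visible of it).
The state is a dict: "clock": time; "qpos": joint angles; "qd": joint speeds; "joint_torque": joint torques, N m; "eef_pos": TCP position; "tool_rot": TCP orientation; "wrist_force": force on the tool from outside, world axes, zero at the start; "moment": the same for the moment, N m; "opening": opening from 0.0 (shut) to 1.0 (fully open).
Only numpy, scipy, OpenCV 4.12 (cv2) and the standard library are available. Lean on these libraries where they do the work, as an engineer would, in place of code of your own. Each camera call takes 0.05 s, during which the arm holds its last target. There are 200 camera calls.

## Working session

There is one attempt and no reset: what is moved stays moved. The work goes in short steps, Python scripts to look and compute and a tool call to move; the robot and the scene stay as the last step left them, time stands still between calls to the robot, and variables do not carry over. Pictures are saved under pics/ and viewed, about 8 in all and at most 12, crops included, and the job is handed in when it is done.

Besides the shell and the picture viewer there is one more tool, called after "Emit:" as name(argument=value, ...) on one line, values as JSON. servo_tool: Moves the arm, as the interface text tells. Its arguments: {"type":"object","properties":{"delta_pos":{"type":"array"},"angular":{"type":"array"},"hand":{"type":"number"},"squeeze":{"type":"number"}},"required":["delta_pos","angular"]}

```bash
mkdir -p pics
cat > h.py <<'E'
from cell import env
import numpy as np, cv2
def save(s,n,crop=None,scale=1):
    im=s["color"][:,:,::-1]
    if crop: l,t,r,b=crop; im=im[t:b,l:r]
    cv2.imwrite("pics/"+n,cv2.resize(im,None,fx=scale,fy=scale,interpolation=cv2.INTER_CUBIC))
def rays(s,uv):
    K=s["camera_matrix"]; uv=np.atleast_2d(np.array(uv,float))
    d=np.c_[(uv[:,0]-K[0,2])/K[0,0],(uv[:,1]-K[1,2])/K[1,1]]; p=d.copy()
    for _ in range(20): p=d/(1+s["k1"]*(p**2).sum(1,keepdims=True))
    return np.c_[p,np.ones(len(p))]
def RT(s,st=None):
    if "R" in s: return np.array(s["R"]),np.array(s["t"])
    M=np.array(s["mount"]); T=np.eye(4); T[:3,:3]=st["tool_rot"]; T[:3,3]=st["eef_pos"]
    C=np.linalg.inv(T@M); return C[:3,:3],C[:3,3]
def onplane(s,uv,z,st=None):
    R,t=RT(s,st); o=-R.T@t; d=rays(s,uv)@R
    return o+d*((z-o[2])/d[:,2])[:,None]
def proj(s,X,st=None):
    R,t=RT(s,st); c=np.atleast_2d(X)@R.T+t; p=c[:,:2]/c[:,2:]; p=p*(1+s["k1"]*(p**2).sum(1,keepdims=True))
    K=s["camera_matrix"]; return np.c_[p[:,0]*K[0,0]+K[0,2],p[:,1]*K[1,1]+K[1,2]]
def cloud(s,st=None):
    h,w=s["depth"].shape; v,u=np.mgrid[:h,:w]
    r=rays(s,np.c_[u.ravel(),v.ravel()])*s["depth"].reshape(-1,1)
    R,t=RT(s,st); X=(r-t)@R; X[s["depth"].ravel()==0]=np.nan
    return X.reshape(h,w,3)
E
python3 - <<'E'
from h import *
a=env.snapshot("top"); b=env.snapshot("scene")
im=np.hstack([a["color"],b["color"]])[:,:,::-1]
cv2.imwrite("pics/a.png",cv2.resize(im,(800,300))); save(a,"top.png",None,1.55)
np.set_printoptions(precision=4,suppress=True)
for n in ["fixture","carrier","pin_a","hole_a","transformer","spool","flux","driver"]:
  for nm,s in (("top",a),("scene",b)):
    print(n,nm,[(np.round(d["box"]),round(d["confidence"],2)) for d in env.find_in(n,s)][:4])
print(a["R"],a["t"],a["camera_matrix"],a["k1"]); st=env.get_state(); print(st["clock"],st["eef_pos"],st["tool_rot"],st["opening"])
E
```

```text
fixture top [(array([200., 117., 298., 196.]), 0.94)]
fixture scene [(array([230., 192., 355., 262.]), 0.75)]
carrier top [(array([152., 216., 208., 282.]), 0.96), (array([322., 186., 354., 238.]), 0.8), (array([240., 123., 272., 175.]), 0.69), (array([238., 222., 296., 266.]), 0.63)]
carrier scene [(array([250., 201., 313., 241.]), 0.97), (array([214., 166., 269., 194.]), 0.68), (array([157., 192., 199., 230.]), 0.67), (array([292., 156., 322., 183.]), 0.65)]
pin_a top [(array([201., 117., 299., 199.]), 0.78), (array([241., 122., 273., 175.]), 0.65)]
pin_a scene [(array([228., 192., 352., 262.]), 0.93)]
hole_a top [(array([154., 220., 208., 283.]), 0.92), (array([237., 220., 296., 260.]), 0.8), (array([321., 183., 358., 240.]), 0.74), (array([238., 122., 278., 178.]), 0.66)]
hole_a scene [(array([292., 157., 326., 182.]), 0.87), (array([214., 166., 272., 198.]), 0.75), (array([157., 188., 200., 226.]), 0.67), (array([255., 201., 310., 242.]), 0.56)]
transformer top [(array([259., 136., 269., 156.]), 0.74), (array([326., 205., 337., 217.]), 0.74), (array([259., 240., 274., 252.]), 0.
[... 313 characters left out ...]
, 0.33)]
spool scene [(array([390., 202., 415., 231.]), 0.66), (array([107., 220., 140., 260.]), 0.18)]
flux top [(array([142., 189., 162., 207.]), 0.78), (array([238., 124., 275., 176.]), 0.6)]
flux scene [(array([341., 158., 363., 190.]), 0.79)]
driver top [(array([378., 149., 400., 200.]), 0.68)]
driver scene [(array([108., 219., 139., 260.]), 0.53)]
[[-0.0218 -0.9994 -0.0258]
 [-0.9916  0.025  -0.1269]
 [ 0.1275  0.0229 -0.9916]] [0.0075 0.494  0.9258] [[350.863    0.     260.3753]
 [  0.     350.863  184.4127]
 [  0.       0.       1.    ]] -0.06766775654431649
0.9 [0.2264 0.5826 0.2313] [[-0.932   0.3623 -0.0001]
 [ 0.3623  0.932   0.    ]
 [ 0.0001 -0.     -1.    ]] 0.9978218990358985
```

View pics/top.png

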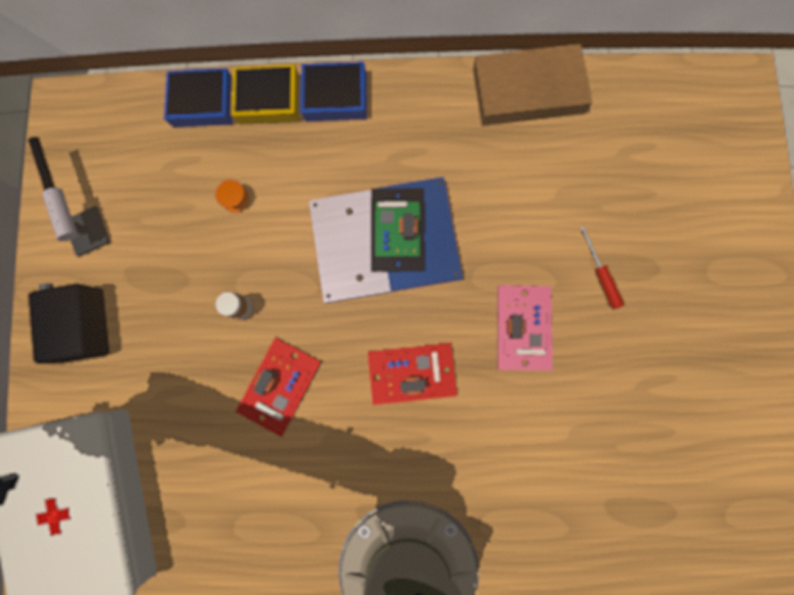

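Run:
```python
from h import *
np.set_printoptions(precision=4,suppress=True)
a=env.snapshot("top"); X=cloud(a)
f=lambda u,v,z: print((u,v),onplane(a,[[u/1.55,v/1.55]],z)[0])
for p in [(349,211),(360,278)]: f(*p,.0275)
for p in [(310,200),(324,302)]: f(*p,.02)
for p in [(443,178),(464,279)]: f(*p,.028)
for p in [(372,189),(425,189),(425,271),(372,271)]: f(*p,.038)
f(230,195,.04); f(229,304,.085)
f(602,266,.01)
m=X[:,:,2]; print("tall", np.nanmax(m[100:240,120:420]), X[260:380,0:100,2][::30,::20], X[340,40])
```

```text
(349, 211) [0.6334 0.0917 0.0275]
(360, 278) [0.5105 0.0731 0.0275]
(310, 200) [0.6585 0.1643 0.02  ]
(324, 302) [0.47   0.1388 0.02  ]
(443, 178) [ 0.69   -0.0799  0.028 ]
(464, 279) [ 0.504 -0.111  0.028]
(372, 189) [0.67   0.0486 0.038 ]
(425, 189) [ 0.6671 -0.0465  0.038 ]
(425, 271) [ 0.5185 -0.0424  0.038 ]
(372, 271) [0.5209 0.0507 0.038 ]
(230, 195) [0.6671 0.3071 0.04  ]
(229, 304) [0.4638 0.2887 0.085 ]
(602, 266) [ 0.5239 -0.3633  0.01  ]
tall 0.08889097817988947 [[-0.2283 -0.0027  0.0029 -0.0039 -0.001 ]
 [ 0.1     0.1043  0.1006  0.1021  0.0448]
 [ 0.299   0.0995  0.1019  0.0995  0.0672]
 [ 0.0989  0.1009  0.099   0.0989  0.0969]] [0.1016 0.5613 0.1023]
```

View pics/a.png

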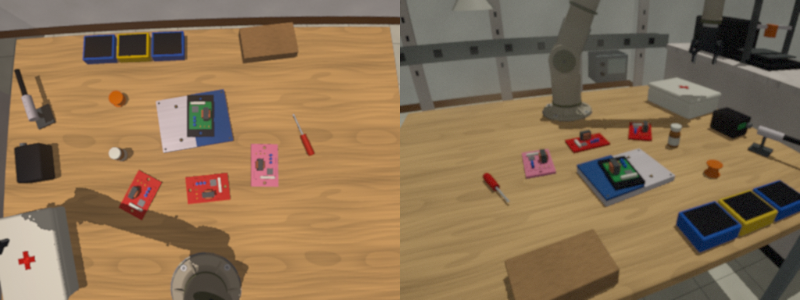

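Emit:
servo_tool(delta_pos=[[-0.6,-0.485,0],[-0.6,-0.485,0],[-0.6,-0.485,0],[-0.6,-0.485,0],[-0.6,-0.485,0]], angular=[[0,0,0],[0,0,0],[0,0,0],[0,0,0],[0,0,0]])

```text
clock: 1.58
eef_pos: [0.3711, 0.329, 0.2301]
tool_rot: [[-0.936, 0.353, -0.001], [0.353, 0.936, 0.002], [0.002, 0.001, -1.0]]
wrist_force: [1.5, 0.1, 0.5]
opening: 0.998
```

Emit:
servo_tool(delta_pos=[[-0.6,-0.485,0],[-0.6,-0.485,0],[-0.6,-0.485,0],[-0.6,-0.485,0],[-0.6,-0.485,0]], angular=[[0,0,0],[0,0,0],[0,0,0],[0,0,0],[0,0,0]])

```text
clock: 2.2
eef_pos: [0.5212, 0.0708, 0.2313]
tool_rot: [[-0.936, 0.352, 0.003], [0.352, 0.936, 0.005], [-0.001, 0.006, -1.0]]
wrist_force: [0.7, 1.5, -0.6]
opening: 0.998
```

Emit:
servo_tool(delta_pos=[[-0.55,-0.46,0],[-0.55,-0.46,0],[-0.55,-0.46,0]], angular=[[0,0,0],[0,0,0],[0,0,0]])

```text
clock: 2.58
eef_pos: [0.6031, -0.0743, 0.2318]
tool_rot: [[-0.936, 0.351, 0.005], [0.351, 0.936, 0.006], [-0.003, 0.007, -1.0]]
wrist_force: [0.2, 0.4, 0.7]
opening: 1.0
```

Emit:
servo_tool(delta_pos=[[0,0,0],[0,0,0],[0,0,0]], angular=[[0,0,0.058],[0,0,0.058],[0,0,0.058]])

```text
clock: 2.95
eef_pos: [0.6036, -0.0821, 0.2313]
tool_rot: [[-0.603, 0.797, 0.005], [0.797, 0.603, 0.002], [-0.001, 0.005, -1.0]]
wrist_force: [-0.9, 0.5, 0.2]
opening: 1.002
```

Emit:
servo_tool(delta_pos=[[0,0,0],[0,0,0],[0,0,0],[0,0,0]], angular=[[0,0,0.058],[0,0,0.058],[0,0,0.058],[0,0,0]])

```text
clock: 3.45
eef_pos: [0.6038, -0.0818, 0.2313]
tool_rot: [[-0.087, 0.996, 0.005], [0.996, 0.087, 0.002], [0.002, 0.005, -1.0]]
wrist_force: [0.1, 0.5, 0.5]
opening: 1.003
```

Run:
```python
from h import *
np.set_printoptions(precision=4,suppress=True)
st=env.get_state(); w=env.snapshot("wrist"); save(w,"w1.png",None,1.55)
np.save("w1.npy",dict(w=w,st=st),allow_pickle=True)
print(st["clock"],st["qpos"],st["eef_pos"],st["tool_rot"],w["mount"],w["camera_matrix"][0,0])
```

```text
3.45 [-0.4499  0.4092  0.7379  1.4475 -0.2795  1.3862  0.3841] [ 0.6038 -0.0818  0.2313] [[-0.0873  0.9962  0.0052]
 [ 0.9962  0.0873  0.0024]
 [ 0.0019  0.0054 -1.    ]] [[-0.0008 -0.9466 -0.3225  0.0809]
 [ 1.     -0.0007 -0.0004 -0.0001]
 [ 0.0001 -0.3225  0.9466 -0.1422]
 [ 0.      0.      0.      1.    ]] 296.6114969019369
```

View pics/w1.png

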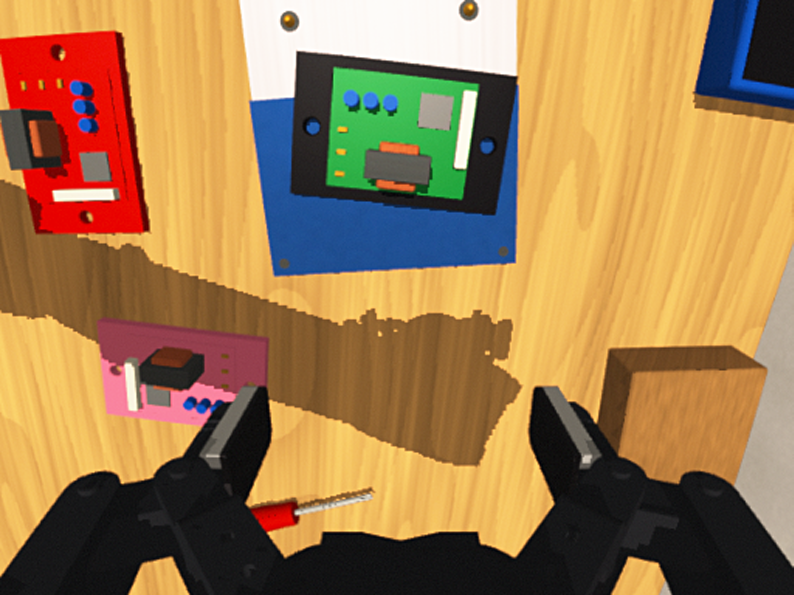

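Run:
```python
from h import *
np.set_printoptions(precision=4,suppress=True)
d=np.load("w1.npy",allow_pickle=True).item(); w,st=d["w"],d["st"]
P=lambda L,z:onplane(w,np.array(L)/1.55,z,st)
print("pins a,b",P([(469,7),(289,17)],.0275))
print("holes a,b top",P([(487,145),(313,127)],.038))
print("corners",P([(297,51),(517,76),(497,213),(291,193)],.038))
print("deck corners",P([(274,276),(516,263)],.028)); print("step",P([(250,101)],.028))
X=cloud(w,st)
for u,v in [(400,240),(270,60),(310,170),(505,110)]: print(X[int(v/1.55),int(u/1.55)])
for u,v in [(262,392),(255,388),(540,388)]: print("tip",w["depth"][int(v/1.55),int(u/1.55)])
M=w["mount"]; r=rays(w,np.array([(255,388),(540,388)])/1.55)
for q in r:
  for z in (.14,.15,.16,.17): print(z,(M[:3,:3]@(q*z)+M[:3,3]))
```

```text
pins a,b [[0.6366 0.0905 0.0275]
 [0.5162 0.0741 0.0275]]
holes a,b top [[0.6588 0.0022 0.038 ]
 [0.5371 0.0037 0.038 ]]
corners [[ 0.5246  0.0514  0.038 ]
 [ 0.673   0.0489  0.038 ]
 [ 0.6729 -0.0444  0.038 ]
 [ 0.5228 -0.0428  0.038 ]]
deck corners [[ 0.5082 -0.1094  0.028 ]
 [ 0.6959 -0.0828  0.028 ]]
step [[0.4902 0.0181 0.028 ]]
[nan nan nan]
[0.5017 0.0477 0.0203]
[ 0.536  -0.0248  0.0382]
[0.6667 0.0272 0.0395]
tip 0.1414276
tip 0.1416932
tip 0.14101952
0.14 [ 0.0092 -0.0446 -0.0188]
0.15 [ 0.0041 -0.0477 -0.0099]
0.16 [-0.001  -0.0509 -0.0011]
0.17 [-0.0062 -0.0541  0.0077]
0.14 [ 0.0092  0.043  -0.0187]
0.15 [ 0.004   0.0461 -0.0099]
0.16 [-0.0011  0.0492 -0.0011]
0.17 [-0.0062  0.0523  0.0077]
```

Run:
```python
from h import *
np.set_printoptions(precision=4,suppress=True)
d=np.load("w1.npy",allow_pickle=True).item(); w=d["w"]
h,wd=w["depth"].shape; v,u=np.mgrid[:h,:wd]
r=rays(w,np.c_[u.ravel(),v.ravel()])*w["depth"].reshape(-1,1); T=r@w["mount"][:3,:3].T+w["mount"][:3,3]
T=T[(w["depth"].ravel()>0.02)&(T[:,2]<.01)&(T[:,2]>-.05)&(abs(T[:,1])<.08)&(abs(T[:,0])<.04)]
for s in (-1,1):
  q=T[T[:,1]*s>0]; print(len(q),q.min(0),q.max(0)); 
  tip=q[q[:,2]>q[:,2].max()-.006]; print("tip",tip.min(0),tip.max(0))
```

```text
2249 [-0.0145 -0.0568 -0.05  ] [ 0.0099 -0.0422 -0.0123]
tip [-0.0133 -0.0496 -0.0183] [ 0.0095 -0.0425 -0.0123]
2278 [-0.0138  0.0417 -0.05  ] [ 0.0098  0.0564 -0.0121]
tip [-0.013  0.042 -0.018] [ 0.0093  0.049  -0.0121]
```

Emit:
servo_tool(delta_pos=[[0.1,-0.07,0.5],[0,0,0.6],[0,0,0.5],[0,0,0.4],[0,0,0]], angular=[[0,0,0.032],[0,0,0],[0,0,0],[0,0,0],[0,0,0]])

```text
clock: 4.12
eef_pos: [0.5998, -0.0735, 0.0786]
tool_rot: [[-0.01, 1.0, 0.008], [1.0, 0.01, 0.004], [0.003, 0.008, -1.0]]
wrist_force: [-0.6, -0.6, 0.5]
opening: 0.998
```

Emit:
servo_tool(delta_pos=[[0,0,0.35],[0,0,0.3],[0,0,0.05],[0,0,0]], angular=[[0.0025,-0.0013,0.007],[0,0,0],[0,0,0],[0,0,0]])

```text
clock: 4.62
eef_pos: [0.6044, -0.074, 0.0316]
tool_rot: [[0.004, 1.0, 0.009], [1.0, -0.004, -0.0], [-0.0, 0.009, -1.0]]
wrist_force: [0.1, -0.2, 0.2]
opening: 1.002
```

Run:
```python
from h import *
np.set_printoptions(precision=4,suppress=True)
st=env.get_state(); w=env.snapshot("wrist"); save(w,"w2.png",None,1.55)
print(st["eef_pos"],st["tool_rot"],st["wrist_force"])
```

```text
[ 0.6044 -0.074   0.0316] [[ 0.0038  1.      0.0088]
 [ 1.     -0.0038 -0.0004]
 [-0.0003  0.0088 -1.    ]] [ 0.1273 -0.1609  0.1638]
```

View pics/w2.png

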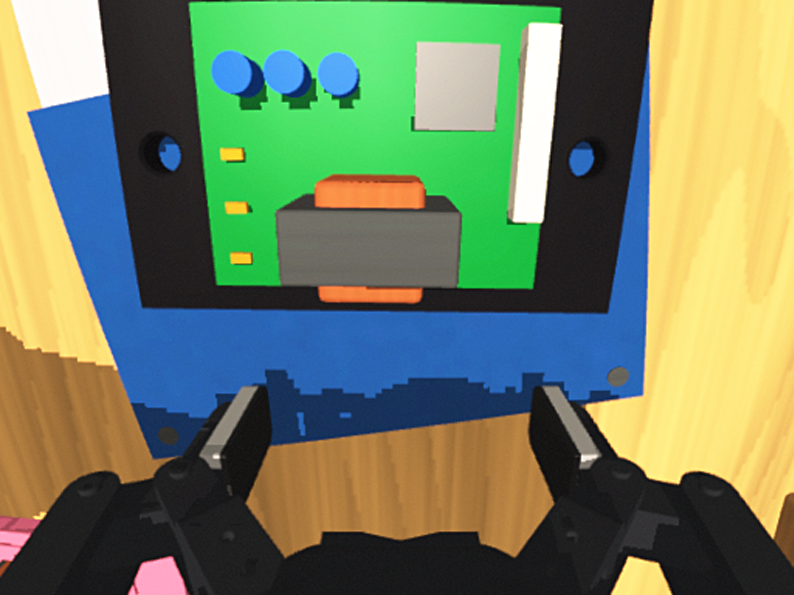

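Emit:
servo_tool(delta_pos=[[0,-0.02,0.1],[0,-0.02,0.07],[0,0,0]], angular=[[0.005,0,0.004],[0.003,0,0.002],[0,0,0]])

```text
clock: 5.05
eef_pos: [0.6026, -0.074, 0.0203]
tool_rot: [[0.023, 1.0, -0.015], [1.0, -0.023, 0.0], [-0.0, -0.015, -1.0]]
wrist_force: [0.4, -0.4, -0.9]
opening: 1.001
```

Emit:
servo_tool(delta_pos=[[0,0,0.015],[0,0,0.015],[0,0,0]], angular=[[-0.0048,0,-0.002],[0,0,0],[0,0,0]])

```text
clock: 5.42
eef_pos: [0.6025, -0.0741, 0.018]
tool_rot: [[0.017, 1.0, 0.001], [1.0, -0.017, -0.0], [-0.0, 0.001, -1.0]]
wrist_force: [0.6, -0.1, -0.6]
opening: 0.998
```

Level now. Feel for the deck in small steps.

Emit:
servo_tool(delta_pos=[[0,0,0.015],[0,0,0]], angular=[[0,0,0],[0,0,0]])

```text
clock: 5.68
eef_pos: [0.6025, -0.0741, 0.0169]
tool_rot: [[0.017, 1.0, 0.002], [1.0, -0.017, -0.0], [-0.0, 0.002, -1.0]]
wrist_force: [0.1, -0.6, 0.2]
opening: 1.001
```

Emit:
servo_tool(delta_pos=[[0,0,0.015],[0,0,0]], angular=[[0,0,0],[0,0,0]])

```text
clock: 5.92
eef_pos: [0.6026, -0.0741, 0.0158]
tool_rot: [[0.017, 1.0, 0.002], [1.0, -0.017, -0.0], [-0.0, 0.002, -1.0]]
wrist_force: [-0.2, -0.4, 0.6]
opening: 1.003
```

Emit:
servo_tool(delta_pos=[[0,0,0.01],[0,0,0]], angular=[[0,0,0],[0,0,0]])

```text
clock: 6.18
eef_pos: [0.6027, -0.0741, 0.0151]
tool_rot: [[0.017, 1.0, 0.002], [1.0, -0.017, -0.0], [-0.0, 0.002, -1.0]]
wrist_force: [0.6, 0.5, 1.0]
opening: 1.0
```

Emit:
servo_tool(delta_pos=[[0,0,0.01],[0,0,0]], angular=[[0,0,0],[0,0,0]])

```text
clock: 6.42
eef_pos: [0.6029, -0.0742, 0.0152]
tool_rot: [[0.017, 1.0, 0.002], [1.0, -0.017, 0.0], [0.0, 0.002, -1.0]]
wrist_force: [0.4, 0.0, 0.4]
opening: 1.0
```

Emit:
servo_tool(delta_pos=[[0,0,-0.013],[0.1,0,0],[0.1,0,0],[0,0,0]], angular=[[0,0,0],[0,0,0],[0,0,0],[0,0,0]])

```text
clock: 6.92
eef_pos: [0.603, -0.0574, 0.0157]
tool_rot: [[0.016, 1.0, 0.002], [1.0, -0.016, 0.001], [0.001, 0.002, -1.0]]
wrist_force: [-0.7, 0.1, -0.4]
opening: 1.0
```

Emit:
servo_tool(delta_pos=[[0.06,0,0],[0.067,-0.007,0],[0.067,-0.007,0],[0.067,-0.007,0]], angular=[[0,0,0],[0,0,-0.0032],[0,0,-0.0032],[0,0,-0.0032]])

```text
clock: 7.42
eef_pos: [0.6015, -0.0384, 0.0157]
tool_rot: [[-0.015, 1.0, 0.002], [1.0, 0.015, -0.001], [-0.001, 0.002, -1.0]]
wrist_force: [0.7, -1.7, -0.0]
opening: 1.0
```

Run:
```python
from h import *
np.set_printoptions(precision=4,suppress=True)
st=env.get_state(); w=env.snapshot("wrist"); save(w,"w3.png",None,1.55)
print(st["eef_pos"],st["tool_rot"],st["wrist_force"])
```

```text
[ 0.6015 -0.0384  0.0157] [[-0.0145  0.9999  0.0021]
 [ 0.9999  0.0145 -0.0013]
 [-0.0013  0.0021 -1.    ]] [ 0.7019 -1.6867 -0.0314]
```

View pics/w3.png

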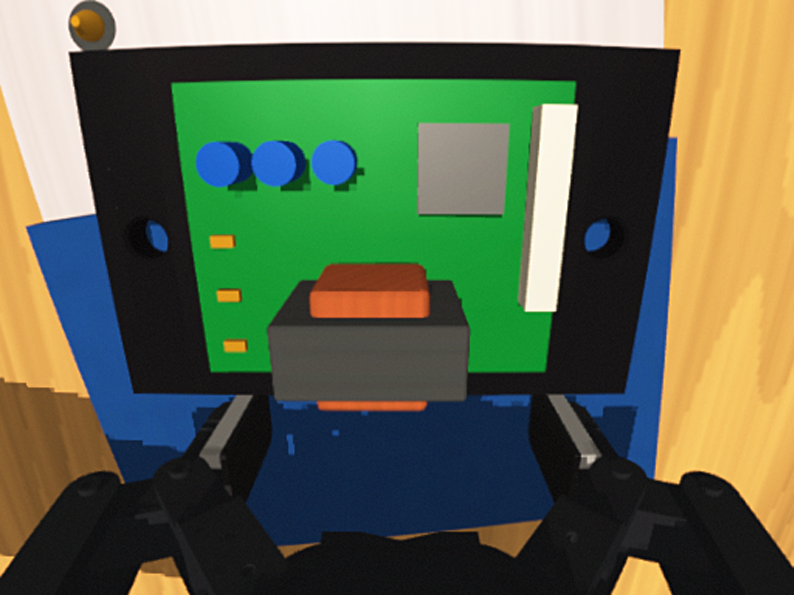

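Run:
```python
from h import *
np.set_printoptions(precision=4,suppress=True)
w=env.snapshot("wrist"); st=env.get_state()
P=lambda L,z:onplane(w,np.array(L)/1.55,z,st)
print("pin b",P([(76,20)],.0275),"base",P([(92,26)],.02))
h=P([(604,237),(149,235)],.038); print("holes",h,h.mean(0),np.arctan2(*(h[0]-h[1])[[1,0]]))
c=P([(72,54),(680,51),(627,392),(134,393)],.038); print("corners",c,c.mean(0))
print("step left",P([(28,226)],.028),"step right",P([(677,138)],.028))
```

```text
pin b [[0.5149 0.0744 0.0275]] base [[0.5146 0.0745 0.02  ]]
holes [[0.6554 0.0202 0.038 ]
 [0.5333 0.0191 0.038 ]] [0.5943 0.0196 0.038 ] 0.00885170829915167
corners [[ 0.5196  0.0643  0.038 ]
 [ 0.6681  0.0666  0.038 ]
 [ 0.6703 -0.0271  0.038 ]
 [ 0.5203 -0.0297  0.038 ]] [0.5946 0.0185 0.038 ]
step left [[0.4902 0.0197 0.028 ]] step right [[0.6768 0.0464 0.028 ]]
```

Emit:
servo_tool(delta_pos=[[0.068,-0.006,0],[0.068,-0.006,0],[0.068,-0.006,0],[0.068,-0.006,0],[0.068,-0.006,0]], angular=[[0,0,-0.0031],[0,0,-0.0031],[0,0,-0.0031],[0,0,-0.0031],[0,0,-0.0031]])

```text
clock: 8.15
eef_pos: [0.5983, -0.0115, 0.0159]
tool_rot: [[-0.066, 0.998, 0.003], [0.998, 0.066, -0.001], [-0.001, 0.002, -1.0]]
wrist_force: [1.1, -3.1, 1.0]
opening: 1.001
```

Emit:
servo_tool(delta_pos=[[0.068,-0.006,0],[0.068,-0.006,0],[0.068,-0.006,0],[0,0,0]], angular=[[0,0,-0.0031],[0,0,-0.0031],[0,0,-0.0031],[0,0,0]])

```text
clock: 8.65
eef_pos: [0.5956, 0.0058, 0.0159]
tool_rot: [[-0.099, 0.995, 0.002], [0.995, 0.099, -0.001], [-0.001, 0.002, -1.0]]
wrist_force: [-0.2, -0.6, -0.1]
opening: 0.997
```

Run:
```python
from h import *
np.set_printoptions(precision=4,suppress=True)
st=env.get_state(); w=env.snapshot("wrist"); save(w,"w4.png",None,1.55)
np.save("w4.npy",dict(w=w,st=st),allow_pickle=True)
print(st["clock"],st["eef_pos"],st["tool_rot"],st["wrist_force"])
```

```text
8.65 [0.5956 0.0058 0.0159] [[-0.0987  0.9951  0.0025]
 [ 0.9951  0.0987 -0.0006]
 [-0.0009  0.0024 -1.    ]] [-0.2074 -0.5912 -0.1419]
```

View pics/w4.png

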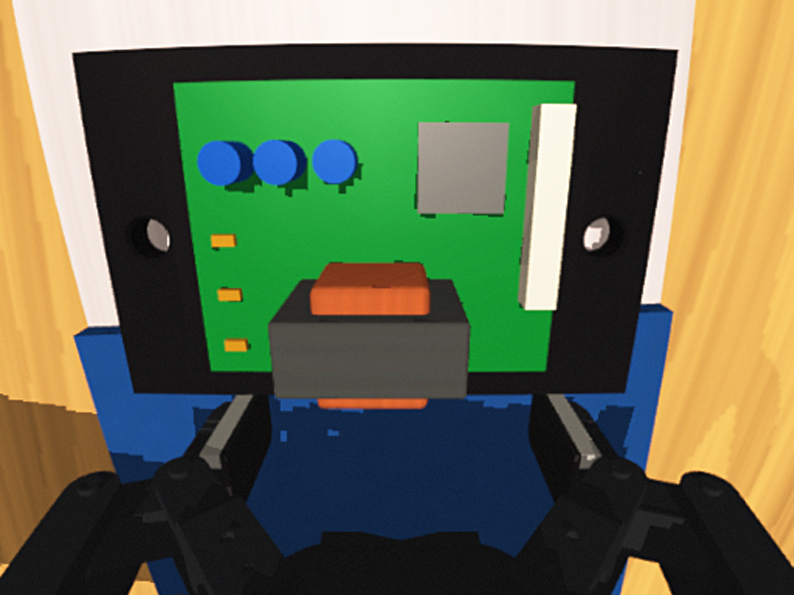

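Run:
```python
from h import *
np.set_printoptions(precision=4,suppress=True)
d=np.load("w4.npy",allow_pickle=True).item(); w,st=d["w"],d["st"]
P=lambda L,z:onplane(w,np.array(L)/1.55,z,st)
h=P([(603,236),(151,235)],.038); print("holes",h,h.mean(0),np.arctan2(*(h[0]-h[1])[[1,0]]))
c=P([(74,55),(678,51),(627,392),(134,393)],.038); print("corners",c,c.mean(0),np.arctan2(*(c[2]-c[3])[[1,0]]))
s=P([(76,333),(670,307)],.028); print("step",s, np.arctan2(*(s[1]-s[0])[[1,0]]))
y=.142; ex=np.array([np.cos(y),np.sin(y)]); ey=np.array([-ex[1],ex[0]])
print("pinmid",s[0,:2]+.095*ex+.0505*ey,s[1,:2]-.095*ex+.0505*ey)
```

```text
holes [[0.6441 0.068  0.038 ]
 [0.5232 0.0565 0.038 ]] [0.5836 0.0622 0.038 ] 0.09449819129615314
corners [[0.5057 0.1002 0.038 ]
 [0.6527 0.1151 0.038 ]
 [0.6633 0.0218 0.038 ]
 [0.5138 0.0067 0.038 ]] [0.5839 0.0609 0.038 ] 0.1005587614967432
step [[0.4905 0.02   0.028 ]
 [0.6754 0.0469 0.028 ]] 0.14473527214971085
pinmid [0.5774 0.0834] [0.5742 0.0835]
```

Emit:
servo_tool(delta_pos=[[0.055,-0.009,0],[0.055,-0.009,0],[0.055,-0.009,0],[0.055,-0.009,0],[0,0,0]], angular=[[0,0,-0.0036],[0,0,-0.0036],[0,0,-0.0036],[0,0,-0.0036],[0,0,0]])

```text
clock: 9.32
eef_pos: [0.5906, 0.0228, 0.0157]
tool_rot: [[-0.146, 0.989, 0.002], [0.989, 0.146, -0.0], [-0.001, 0.002, -1.0]]
wrist_force: [-0.7, 0.7, -0.1]
opening: 1.001
```

Run:
```python
from h import *
np.set_printoptions(precision=4,suppress=True)
st=env.get_state(); w=env.snapshot("wrist"); save(w,"w5.png",None,1.55)
np.save("w5.npy",dict(w=w,st=st),allow_pickle=True)
print(st["clock"],st["eef_pos"],st["tool_rot"],st["wrist_force"])
```

```text
9.325 [0.5906 0.0228 0.0157] [[-0.1462  0.9892  0.0022]
 [ 0.9892  0.1463 -0.0005]
 [-0.0008  0.0021 -1.    ]] [-0.7481  0.6739 -0.1284]
```

View pics/w5.png

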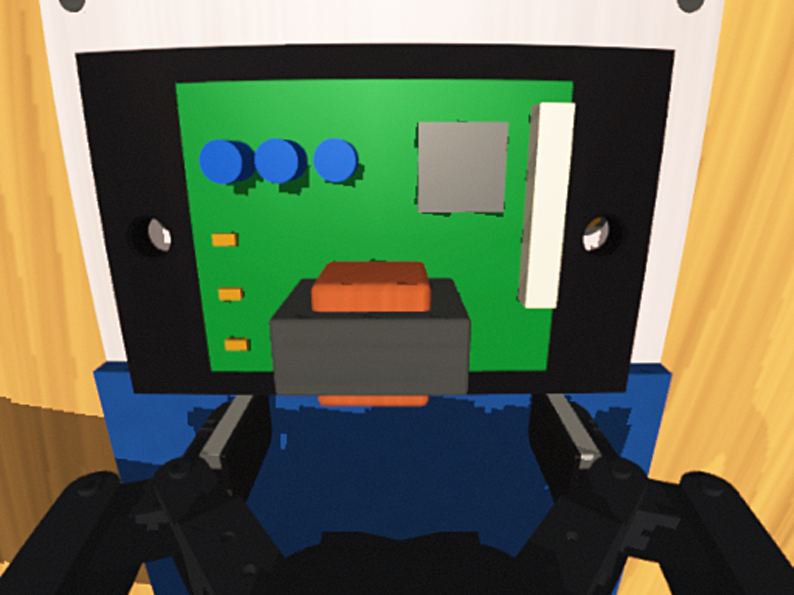

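Run:
```python
from h import *
np.set_printoptions(precision=4,suppress=True)
d=np.load("w5.npy",allow_pickle=True).item(); w,st=d["w"],d["st"]
P=lambda L,z:onplane(w,np.array(L)/1.55,z,st)
s=P([(95,370),(670,369)],.028)[:,:2]; y=np.arctan2(*(s[1]-s[0])[::-1]); print("step",s,y,np.linalg.norm(s[1]-s[0]))
n=P([(72,2),(689,2)],.02)[:,:2]; print("far screws",n,np.arctan2(*(n[1]-n[0])[::-1]))
y=.143
ex=np.array([np.cos(y),np.sin(y)]); ey=np.array([-ex[1],ex[0]])
F=np.array([ex,ey]); o=s.mean(0)+.0505*ey; print("pinmid",o)
h=P([(601,235),(153,234)],.038)[:,:2]; c=P([(77,55),(673,51),(627,392),(133,393)],.038)[:,:2]
print("holes in fixture rel",(h-o)@F.T*1e3); print("corners",(c-o)@F.T*1e3, (c.mean(0)-o)@F.T*1e3)
print("screws",(n-o)@F.T*1e3)
```

```text
step [[0.4902 0.0196]
 [0.6755 0.0472]] 0.1479052645853134 0.1872946697633467
far screws [[0.4836 0.1281]
 [0.6514 0.1522]] 0.14231860919454764
pinmid [0.5756 0.0834]
holes in fixture rel [[ 59.5085  -4.4465]
 [-60.5289  -4.3747]]
corners [[-73.5564  40.4252]
 [ 71.8991  41.1925]
 [ 74.7951 -52.4013]
 [-75.5263 -53.2486]] [-0.5971 -6.0081]
screws [[-84.7336  57.4224]
 [ 84.7592  57.307 ]]
```

Emit:
servo_tool(delta_pos=[[0.03,0.002,0],[0.03,0,0],[0,0,0]], angular=[[0,0,0],[0,0,0],[0,0,0]])

```text
clock: 9.75
eef_pos: [0.5899, 0.028, 0.0157]
tool_rot: [[-0.146, 0.989, 0.002], [0.989, 0.146, 0.0], [-0.0, 0.002, -1.0]]
wrist_force: [0.5, 0.3, 0.6]
opening: 0.999
```

Emit:
servo_tool(delta_pos=[[0.015,0,0],[0,0,0]], angular=[[0,0,0],[0,0,0]])

```text
clock: 10.0
eef_pos: [0.5897, 0.0292, 0.0157]
tool_rot: [[-0.146, 0.989, 0.002], [0.989, 0.146, 0.0], [-0.0, 0.002, -1.0]]
wrist_force: [-0.2, 0.2, -0.9]
opening: 1.002
```

Run:
```python
from h import *
np.set_printoptions(precision=4,suppress=True)
st=env.get_state(); w=env.snapshot("wrist"); save(w,"w6.png",None,1.55)
np.save("w6.npy",dict(w=w,st=st),allow_pickle=True)
print(st["clock"],st["eef_pos"],st["tool_rot"],st["wrist_force"])
X=cloud(w,st)
for u,v in [(110,100),(640,100),(130,300),(620,300),(370,65),(150,370),(600,370)]: print((u,v),np.nanmedian(X[int(v/1.55)-3:int(v/1.55)+4,int(u/1.55)-3:int(u/1.55)+4,2]))
```

```text
10.0 [0.5897 0.0292 0.0157] [[-0.1461  0.9893  0.0018]
 [ 0.9893  0.1461  0.0002]
 [-0.      0.0018 -1.    ]] [-0.1597  0.2077 -0.8612]
(110, 100) 0.029758027039764576
(640, 100) 0.02991788153769106
(130, 300) 0.02004995711678665
(620, 300) 0.02960832592771533
(370, 65) 0.02964058342498658
(150, 370) 0.029492364142371497
(600, 370) 0.029600425980438747
```

View pics/w6.png

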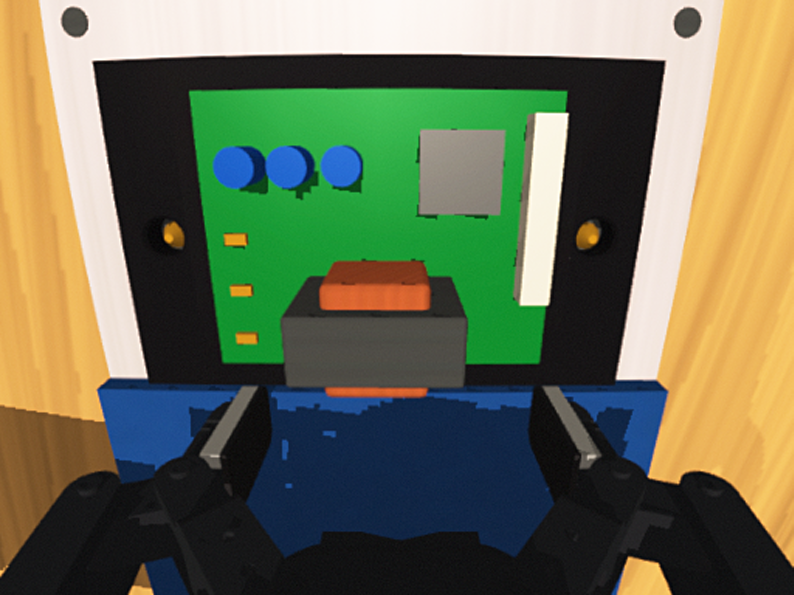

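Both pins show through their holes at (173,237) and (589,237). The top is at 0.0297 m on every side, so the carrier is seated. I'll back off and then raise the hand.

Emit:
servo_tool(delta_pos=[[-0.2,0,0],[-0.2,0,0],[-0.2,0,-0.3],[0,0,-0.7],[0,0,-0.7]], angular=[[0,0,0],[0,0,0],[0,0,0],[0,0,0],[0,0,0]])

```text
clock: 10.68
eef_pos: [0.5934, -0.0234, 0.1419]
tool_rot: [[-0.141, 0.99, -0.007], [0.99, 0.141, -0.003], [-0.002, -0.008, -1.0]]
wrist_force: [1.5, 0.6, -0.4]
opening: 1.002
```

Emit:
servo_tool(delta_pos=[[-0.3,0,-0.5],[0,0,0],[0,0,0]], angular=[[0,0,0],[0,0,0],[0,0,0]])

```text
clock: 11.05
eef_pos: [0.5985, -0.0508, 0.185]
tool_rot: [[-0.137, 0.991, -0.0], [0.991, 0.137, -0.003], [-0.003, -0.0, -1.0]]
wrist_force: [-0.3, 0.2, -0.6]
opening: 1.004
```

Run:
```python
from h import *
np.set_printoptions(precision=4,suppress=True)
st=env.get_state(); w=env.snapshot("wrist"); save(w,"w7.png",None,1.55)
print(st["clock"],st["eef_pos"],st["wrist_force"],np.abs(st["qd"]).max())
X=cloud(w,st)[:,:,2]; print("pixels at plate top height",((X>.0285)&(X<.0315)).sum())
```

```text
11.05 [ 0.5985 -0.0508  0.185 ] [-0.3204  0.1722 -0.6062] 0.02433607216837189
pixels at plate top height 11732
```

View pics/w7.png

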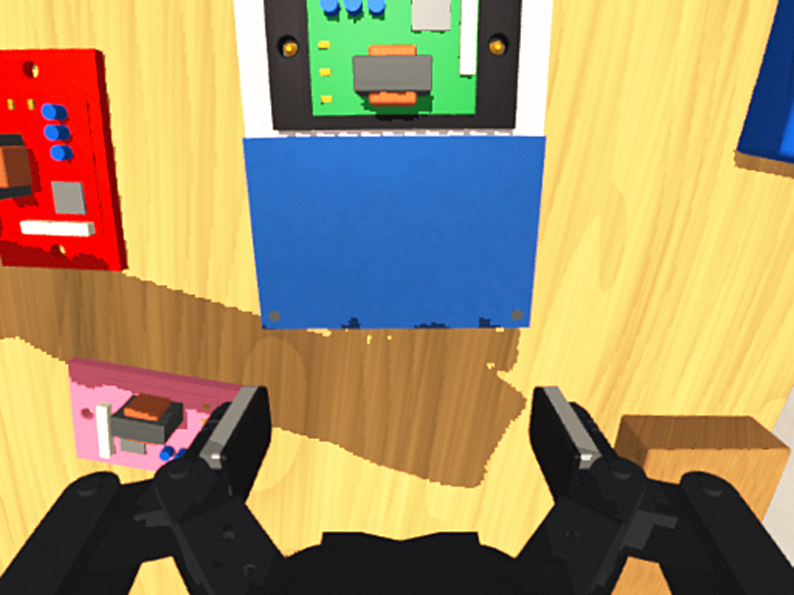

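The picture shows both brass pins in their holes, at (289,47) and (497,45). The rear edge lies parallel to the step and just past it, and the hand is clear.

```bash
python3 -c "
from cell import env
print(env.hand_in())"
```

```text
the job is handed in; nothing more can be done
None
```

I pushed the black carrier across the deck with both open fingertips on its rear (-y) edge, turning it about 0.16 rad and shifting it about 10 mm sideways on the way. It dropped onto both pins, and I then backed the hand off, raised it and handed the job in at about 11 s of the 67 s allowed.

- **Seating:** right after the drop, depth readings on the carrier's top were 29.5–29.9 mm at front, back and both sides, against 30 mm when fully seated. One of the seven sample points read 20 mm; it most likely fell on the nest floor beside the plate.
- **Pins:** both brass pins show inside their holes in the last two pictures. I did not work out the final hole-to-pin offset in millimetres.
- **Forces:** no wrist force reading exceeded about 4 N. The hand stood clear at a TCP height of 0.185 m, with wrist force near zero.
- **Bystanders:** the hand never came near the spool, jar or screwdriver, but I did not measure their positions again at the end.

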